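# Pack the tasting set

## Robot

A 6-joint arm with a two-finger parallel gripper is mounted at the origin on the work surface. World frame = base frame: x ahead of the robot, y to its left, z up, the work surface at z = 0. Lengths are in m, angles in degrees, forces in N, time in s.
With the tool pointing down it reaches from about 0.25 to 0.725 m from the base axis. Payload 9.7 kg.
Tool frame: the origin (TCP) lies midway between the tips of the shut fingers; the grasp point (between the pads) lies 19 mm behind it; z points along the fingers, y is the line along which they close (so a half turn about z gives the same grasp; the last joint's range is limited). The gripper opens to 85 mm and grips with 20 to 120 N. Pads are 22 mm wide; open, the fingers measure 114 mm over their backs; the gripper's body (76 mm by 85 mm) begins 54 mm behind the grasp point. The pads swing forward as they close: fully open they stand 13 mm farther back than shut.
Start: joints at [64.343, 4.979, 10.078, 95.1, 0, 90], TCP at [0.238, 0.496, 0.231] pointing down, gripper open.
Joint ranges: [-179.16, 179.16], [-48.56, 103.87], [-65.8, 70.77], [-126.05, 130.52], [-82.76, 87.17], [-180, 180]. Speed limits (degrees/s): [127.2, 127.2, 147.25, 180, 180, 180].

## Interface

Orientations are given as [roll, pitch, yaw] about the fixed x, y, z axes, in that order (R = Rz(yaw) Ry(pitch) Rx(roll)).
In Python, from workcell import * gives the robot as it stands.
- The arm moves only by the tool servo_tool, never from a script. Its argument "moves" is a list of rows, each a list of 4 numbers: the shift along the world's x, y, z in fractions of the full range, 1 being 600 mm, then the turn about the world's z in parts of the range, where 1.0 means pi/2 rad. A call has 1 to 20 rows; each row is the pose to reach, as a shift and turn from the pose commanded when the call began; what a row does not reach only later rows make up. A row lasts 1/12 s, in which the tool goes at most 41.7 mm and 7.16 degrees, less where a joint would pass 70% of its speed; a pose out of reach is approached as far as the arm can. A shift or turn number past 1, either way, is cut back to 1. A call with a gripper value outside its range is refused whole. "claw" is the closure, from 0 (fully open) to 1 (shut), set as the call begins (left out, the last holds). The fingers move at their own pace and stop on an object; "force" is the grip in N (left out, the last holds). Time passes only in rows, so rows that repeat a pose let the fingers close. It gives the time, the measured TCP pose, the force, the opening and the grip force at its end, in the units of the state.
- get_obs(): the state, without advancing time (a new reading comes with each control period).
- camera(name): name is "scene" or "top"; returns the picture (384x512x3 uint8, red, green, blue); there is no depth.
- get_calibration(name): a dict with "fx", "fy", "cx", "cy" (pixels), "rvec" (rotation vector, rad) and "tvec" (3), from world to camera coordinates, as OpenCV has them. Camera axes: x right, y down, z forward; pixel columns grow to the right and rows downward; lengths in m; the calibration is good to about 2 mm. A picture is of the moment at which its call begins. get_calibration takes no time and is no camera call.
- job_done(): hands the job in; it is judged then, once.
The state is a dict: "time": time; "q": joint angles; "qd": joint speeds; "joint_efforts": joint torques, N m; "ee_pos": TCP position; "tcp_rot": TCP orientation; "wrist_force": force on the tool from outside, world axes, zero at the start; "torque": the same for the moment, N m; "opening": finger opening in m; "grasp_force": force on a finger pad.
Only numpy, scipy, OpenCV 4.12 (cv2) and the standard library are available. Lean on these libraries where they do the work, as an engineer would, in place of code of your own. Each camera call takes 0.05 s, during which the arm holds its last target. There are 200 camera calls.

## Task

Pack the tasting set: stand the four dark green sample bottles upright in the divided wooden crate, each in the middle of the disc that has the colour of its capsule. Set them down gently rather than dropping them, knock no bottle over, and leave the two amber bottles where they stand.

Things in the scene. Friction and masses are not known exactly. Their poses are not given: they have to be found in the camera images.
- green_bottle_red: Loose, dark green glass with a red capsule: sample bottle standing upright, 140 mm high, 0.14-0.28 kg: body 46 mm in diameter up to 70 mm, shoulder to 88 mm, capsule (rigid cap, good to grip) 27 mm in diameter from 95 to 140 mm; cream label. Origin: centre of its underside, z up; round, so yaw means nothing. To be packed.
- green_bottle_yellow: Loose, dark green glass with a yellow capsule: sample bottle standing upright, 140 mm high, 0.14-0.28 kg: body 46 mm in diameter up to 70 mm, shoulder to 88 mm, capsule (rigid cap, good to grip) 27 mm in diameter from 95 to 140 mm; cream label. Origin: centre of its underside, z up; round, so yaw means nothing. To be packed.
- green_bottle_blue: Loose, dark green glass with a blue capsule: sample bottle standing upright, 140 mm high, 0.14-0.28 kg: body 46 mm in diameter up to 70 mm, shoulder to 88 mm, capsule (rigid cap, good to grip) 27 mm in diameter from 95 to 140 mm; cream label. Origin: centre of its underside, z up; round, so yaw means nothing. To be packed.
- green_bottle_white: Loose, dark green glass with a white capsule: sample bottle standing upright, 140 mm high, 0.14-0.28 kg: body 46 mm in diameter up to 70 mm, shoulder to 88 mm, capsule (rigid cap, good to grip) 27 mm in diameter from 95 to 140 mm; cream label. Origin: centre of its underside, z up; round, so yaw means nothing. To be packed.
- amber_bottle_red: Loose, amber (orange-brown) glass with a red capsule: sample bottle standing upright, 140 mm high, 0.14-0.28 kg: body 46 mm in diameter up to 70 mm, shoulder to 88 mm, capsule (rigid cap, good to grip) 27 mm in diameter from 95 to 140 mm; cream label. Origin: centre of its underside, z up; round, so yaw means nothing. A look-alike; not part of the set.
- amber_bottle_blue: Loose, amber (orange-brown) glass with a blue capsule: sample bottle standing upright, 140 mm high, 0.14-0.28 kg: body 46 mm in diameter up to 70 mm, shoulder to 88 mm, capsule (rigid cap, good to grip) 27 mm in diameter from 95 to 140 mm; cream label. Origin: centre of its underside, z up; round, so yaw means nothing. A look-alike; not part of the set.
- disc_red: Flat red disc, 64 mm in diameter, 4 mm thick, fixed in the middle of one cell of the crate. Origin: centre of its underside, 6 mm above the table (its top, where the bottle stands, is 10 mm above the table). Crate: fixed open box of pale wood, 170 x 170 mm outside, 45 mm high, walls 6 mm, a cross of equally high walls makes 2 x 2 cells.
- disc_yellow: Flat yellow disc, 64 mm in diameter, 4 mm thick, fixed in the middle of one cell of the crate. Origin: centre of its underside, 6 mm above the table (its top, where the bottle stands, is 10 mm above the table). Each cell of the crate is 76 x 76 mm inside; cells lie 82 mm centre to centre.
- disc_blue: Flat blue disc, 64 mm in diameter, 4 mm thick, fixed in the middle of one cell of the crate. Origin: centre of its underside, 6 mm above the table (its top, where the bottle stands, is 10 mm above the table). Which colour lies in which cell varies from start to start.
- disc_white: Flat white disc, 64 mm in diameter, 4 mm thick, fixed in the middle of one cell of the crate. Origin: centre of its underside, 6 mm above the table (its top, where the bottle stands, is 10 mm above the table). The crate and its discs may be turned up to 17 degrees either way.
Mind the look-alikes: they are no part of the job. Leave any turquoise look-alike of the green_bottle_blue alone. What is shaped like the green_bottle_yellow but turquoise is not meant.

How it is judged (in metres and radians):
At the end, for the whole second after the job is handed in: Each green bottle stands on the disc of its capsule's colour: its axis within 15 mm of the disc's centre, its underside on the disc's top (within 5 mm), within 0.1 rad of upright, at rest; both amber bottles are upright, at rest and within 25 mm of where they began (horizontal distance between green_bottle_red and disc_red below 0.015 m and z of green_bottle_red in the frame of disc_red between 0 and 0.009 m and angle between each of green_bottle_red, green_bottle_yellow, green_bottle_blue, green_bottle_white, amber_bottle_red, amber_bottle_blue's own z axis and vertical below 0.1 rad and linear speed of each of green_bottle_red, green_bottle_yellow, green_bottle_blue, green_bottle_white, amber_bottle_red, amber_bottle_blue below 0.02 m/s and horizontal distance between green_bottle_yellow and disc_yellow below 0.015 m and z of green_bottle_yellow in the frame of disc_yellow between 0 and 0.009 m and horizontal distance between green_bottle_blue and disc_blue below 0.015 m and z of green_bottle_blue in the frame of disc_blue between 0 and 0.009 m and horizontal distance between green_bottle_white and disc_white below 0.015 m and z of green_bottle_white in the frame of disc_white between 0 and 0.009 m and distance of each of amber_bottle_red, amber_bottle_blue from where it was at the start of the episode below 0.025 m); the robot touches nothing.
It fails at once if an amber bottle is moved by more than 25 mm (distance of any of amber_bottle_red, amber_bottle_blue from where it was at the start of the episode above 0.025 m).
It fails at once if a bottle is knocked over (tilted by more than 1 rad) (angle between any of green_bottle_red, green_bottle_yellow, green_bottle_blue, green_bottle_white, amber_bottle_red, amber_bottle_blue's own z axis and vertical above 1 rad).
It fails at once if a bottle is dropped onto its disc (faster than 0.5 m/s in the last 10 mm above it) ((horizontal distance between green_bottle_red and disc_red below 0.04 m and z of green_bottle_red in the frame of disc_red below 0.015 m and linear speed of green_bottle_red above 0.5 m/s) or (horizontal distance between green_bottle_yellow and disc_yellow below 0.04 m and z of green_bottle_yellow in the frame of disc_yellow below 0.015 m and linear speed of green_bottle_yellow above 0.5 m/s) or (horizontal distance between green_bottle_blue and disc_blue below 0.04 m and z of green_bottle_blue in the frame of disc_blue below 0.015 m and linear speed of green_bottle_blue above 0.5 m/s) or (horizontal distance between green_bottle_white and disc_white below 0.04 m and z of green_bottle_white in the frame of disc_white below 0.015 m and linear speed of green_bottle_white above 0.5 m/s)).
It also fails if it takes over 115 s, if anything falls off the work surface, if the arm or the gripper's body presses on something with over 40 N, if the wrist force passes 120 N, or if a joint passes its speed limit or range.

## Working session

There is one attempt and no reset: what is moved stays moved. The work goes in short steps, Python scripts to look and compute and a tool call to move; the robot and the scene stay as the last step left them, time stands still between calls to the robot, and variables do not carry over. Pictures are saved under pics/ and viewed, at most 14 in all, crops included, and the job is handed in when it is done.

Besides the shell and the picture viewer there is one more tool, called after "Emit:" by a JSON object that holds its "name" and its "arguments", one argument or row to a line. servo_tool: Moves the arm, as the interface text tells. Its arguments: {"type":"object","properties":{"moves":{"type":"array","items":{"type":"array","items":{"type":"number"}}},"claw":{"type":"number"},"force":{"type":"number"}},"required":["moves"]}

```bash
mkdir -p pics; cat > h.py <<'E'
from workcell import *
import numpy as np, cv2
def ray(name,u,v,z):
    c=get_calibration(name);R=cv2.Rodrigues(np.array(c["rvec"],float))[0];t=np.array(c["tvec"],float).ravel()
    d=R.T@np.array([(u-c["cx"])/c["fx"],(v-c["cy"])/c["fy"],1]);o=-R.T@t
    return o+d*(z-o[2])/d[2]
def proj(name,p):
    c=get_calibration(name);K=np.array([[c["fx"],0,c["cx"]],[0,c["fy"],c["cy"]],[0,0,1]])
    return cv2.projectPoints(np.array([p],float),np.array(c["rvec"],float),np.array(c["tvec"],float),K,None)[0].ravel()
def snap(name,f):
    im=camera(name);cv2.imwrite("pics/"+f,cv2.resize(im[:,:,::-1],(800,600),interpolation=cv2.INTER_CUBIC));np.save("pics/"+f[:-4],im);return im
E
python3 - <<'E'
from h import *
snap("top","top0.png");snap("scene","scene0.png")
for n in("top","scene"):
  c=get_calibration(n);R=cv2.Rodrigues(np.array(c["rvec"],float))[0];print(n,-R.T@np.array(c["tvec"]).ravel(),c["fx"])
o=get_obs();print(o["time"],o["ee_pos"],o["tcp_rot"],o["opening"])
E
```

```text
top [ 3.58676288e-01 -7.11079245e-04  1.11052102e+00] 398.50620812361086
scene [1.22024487 0.430872   0.65521552] 403.04733610644826
0.1 [0.23805299 0.4955919  0.23064022] [-1.79931490e+02 -6.80278030e-04  1.54343797e+02] 0.08548888728547654
```

View pics/top0.png

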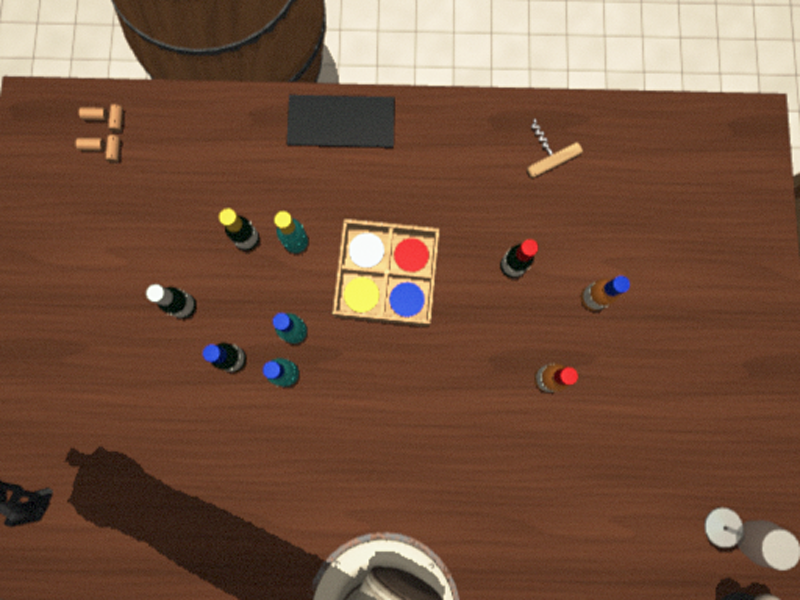

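View pics/scene0.png

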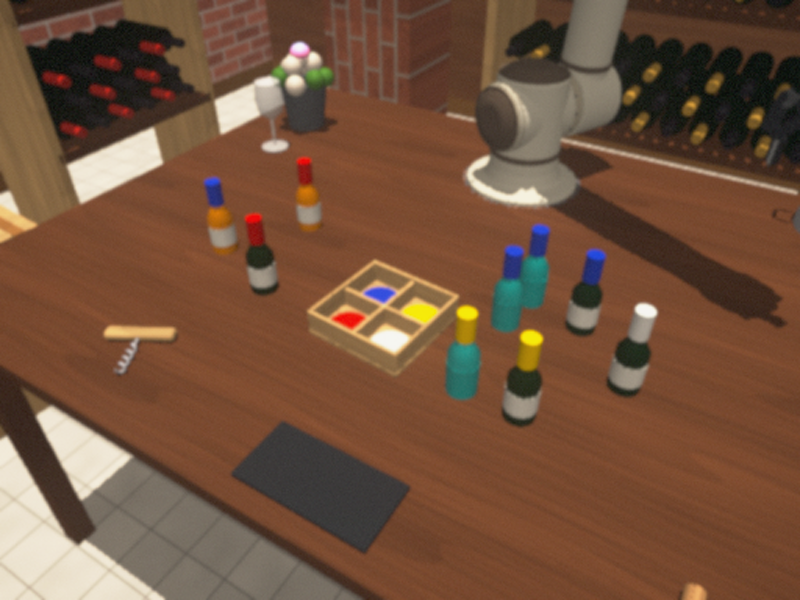

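The top view (800-px) shows the green bottles' caps at yellow (228,216), white (155,293), blue (212,353) and red (529,247). The turquoise look-alikes are at (283,219), (282,321) and (273,370), and the amber ones at (620,285) and (568,376). The discs are white (366,250), red (411,255), yellow (361,294) and blue (407,299). The scene view agrees with this.

```bash
cat > m.py <<'E'
from h import *
def mask(im,c):
    hsv=cv2.cvtColor(im,cv2.COLOR_RGB2HSV);h,s,v=[hsv[...,i].astype(int) for i in range(3)]
    if c=='w': m=(s<60)&(v>120)
    else:
        ok={'r':(h<5)|(h>174),'y':(h>22)&(h<33),'b':(h>108)&(h<128)}[c]; m=ok&(s>170)&(v>80)
    return m.astype(np.uint8)
def blob(im,c,u,v):
    n,l,st,ce=cv2.connectedComponentsWithStats(mask(im,c),connectivity=4)
    u,v=(u+.5)*.64-.5,(v+.5)*.64-.5
    k=l[int(round(v)),int(round(u))]
    return (ce[k],st[k][4]) if k else (np.array([u,v]),-1)
def tri(a,b):
    A=[];B=[]
    for n,(u,v) in(("top",a),("scene",b)):
        o=ray(n,u,v,1.0);d=ray(n,u,v,0)-o;d/=np.linalg.norm(d);P=np.eye(3)-np.outer(d,d);A.append(P);B.append(P@o)
    A=np.vstack(A);B=np.hstack(B);return np.linalg.lstsq(A,B,rcond=None)[0]
E
python3 - <<'E'
from m import *
T=np.load("pics/top0.npy");S=np.load("pics/scene0.npy")
for n,c,t,s in[("yel",'y',(228,217),(530,352)),("whi",'w',(155,293),(644,325)),("blu",'b',(212,353),(593,270)),("red",'r',(529,247),(255,232)),
 ("Tyel",'y',(283,219),(467,328)),("Tb1",'b',(283,322),(513,266)),("Tb2",'b',(273,370),(539,243)),("Ared",'r',(568,376),(305,173)),("Ablu",'b',(620,285),(214,196))]:
  a,na=blob(T,c,*t);b,nb=blob(S,c,*s);p=tri(a,b);print(n,na,nb,p.round(4),ray("top",*a,.122).round(4)[:2],ray("scene",*b,.1175).round(4)[:2])
for n,c,t in[("w",'w',(366,250)),("r",'r',(411,255)),("y",'y',(361,294)),("b",'b',(407,299))]:
  a,na=blob(T,c,*t);print("disc",n,na,ray("top",*a,.010).round(4))
E
```

```text
yel -1 -1 [0.6435 0.2686 0.1176] [0.6419 0.2681] [0.6438 0.2679]
whi 104 307 [0.515  0.3754 0.1213] [0.5141 0.3781] [0.5121 0.3724]
blu 94 150 [0.4198 0.2795 0.1193] [0.4192 0.2803] [0.4182 0.2777]
red 106 194 [ 0.6021 -0.224   0.1185] [ 0.6022 -0.2245] [ 0.6006 -0.2234]
Tyel -1 -1 [0.6422 0.1793 0.1163] [0.6407 0.178 ] [0.6433 0.1801]
Tb1 93 -1 [0.4732 0.1733 0.1114] [0.4717 0.1721] [0.4821 0.1755]
Tb2 95 17 [0.396  0.1856 0.1084] [0.3952 0.1838] [0.4101 0.1891]
Ared 112 132 [ 0.3956 -0.2841  0.1192] [ 0.396  -0.2841] [ 0.3929 -0.2852]
Ablu 86 -1 [ 0.5454 -0.3732  0.1094] [ 0.545  -0.3713] [ 0.555  -0.3572]
disc w 400 [0.6188 0.0454 0.01  ]
disc r 356 [ 0.6116 -0.0362  0.01  ]
disc y -1 [0.5374 0.0521 0.01  ]
disc b 332 [ 0.53   -0.0294  0.01  ]
```

The triangulated cap heights come out near 0.118 m as they should, and the discs are 82 mm apart, so I trust the positions. I'll start with the blue bottle, moving above it first.

The rows are not in the units I measure in: shifts go in shares of 600 mm and turns go in shares of pi/2 rad. I convert before sending: -21.6 cm / 60 = -0.36, 18.2 cm / 60 = 0.3033, -0.535 rad / 1.5708 = -0.3406.

Emit:
{"name": "servo_tool", "arguments": {
  "moves": [
    [0.0417,-0.05,0,-0.0509],
    [0.0833,-0.1,0,-0.1019],
    [0.125,-0.15,0,-0.1528],
    [0.1667,-0.2,0,-0.2037],
    [0.2083,-0.25,0,-0.2546],
    [0.25,-0.3,0,-0.3056],
    [0.2833,-0.34,0,-0.3406],
    [0.3033,-0.36,0,-0.3406],
    [0.3033,-0.36,0,-0.3406],
    [0.3033,-0.36,0,-0.3406],
    [0.3033,-0.36,-0.05,-0.3406],
    [0.3033,-0.36,-0.1,-0.3406],
    [0.3033,-0.36,-0.15,-0.3406],
    [0.3033,-0.36,-0.1833,-0.3406],
    [0.3033,-0.36,-0.2067,-0.3406],
    [0.3033,-0.36,-0.2133,-0.3406],
    [0.3033,-0.36,-0.2133,-0.3406],
    [0.3033,-0.36,-0.2133,-0.3406]
  ],
  "claw": 0,
  "force": 40
}}

```text
time: 1.6
ee_pos: [0.4199, 0.2805, 0.1041]
tcp_rot: [180.0, -0.0, 123.8]
wrist_force: [-0.1, 0.2, 0.3]
opening: 0.0857
grasp_force: 0.0
```

Converted, 2 cm / 60 = 0.0333, 1 cm / 60 = 0.0167.

Emit:
{"name": "servo_tool", "arguments": {
  "moves": [
    [0,0,0,0],
    [0,0,0,0],
    [0,0,0,0],
    [0,0,0,0],
    [0,0,0,0],
    [0,0,0,0],
    [0,0,0,0],
    [0,0,0,0],
    [0,0,0.0083,0],
    [0,0,0.0167,0],
    [0,0,0.0333,0],
    [0,0,0.0333,0]
  ],
  "claw": 1,
  "force": 40
}}

```text
time: 2.6
ee_pos: [0.4208, 0.2802, 0.1254]
tcp_rot: [179.9, 0.0, 123.7]
wrist_force: [0.1, -0.4, -2.2]
opening: 0.0261
grasp_force: 39.7
```

```bash
python3 - <<'E'
from h import *
im=camera("scene");u,v=proj("scene",[.42,.28,.1]).astype(int);c=im[max(v-90,0):v+70,u-90:u+90]
cv2.imwrite("pics/g1.png",cv2.resize(c[:,:,::-1],None,fx=4,fy=3.6,interpolation=2));print(u,v,c.shape,get_obs()["q"])
E
```

```text
379 176 (160, 180, 3) [ 3.36579522e+01 -2.01524355e+00 -8.86173627e+00  8.30426355e+01
 -5.06350234e-04  8.99678209e+01]
```

View pics/g1.png

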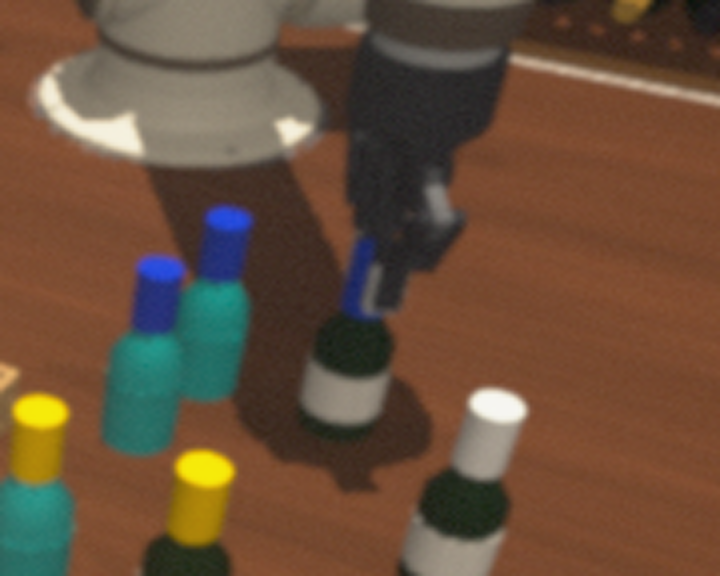

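The scene crop shows the blue-capsuled green bottle upright in the fingers, with the neighbours untouched. Next I lift it and carry it to the blue disc.

Converted, -30.9 cm / 60 = -0.515, -30 cm / 60 = -0.5.

Emit:
{"name": "servo_tool", "arguments": {
  "moves": [
    [0,0,0.0417,0],
    [0,0,0.0833,0],
    [0,0,0.125,0],
    [0,0,0.1667,0],
    [0,0,0.2083,0],
    [0,0,0.2383,0],
    [0,0,0.25,0],
    [0.015,-0.0417,0.25,0],
    [0.0317,-0.0883,0.25,0],
    [0.0483,-0.1367,0.25,0],
    [0.065,-0.1833,0.25,0],
    [0.0833,-0.2333,0.25,0],
    [0.1,-0.2817,0.25,0],
    [0.1167,-0.3283,0.25,0],
    [0.1333,-0.375,0.25,0],
    [0.15,-0.4217,0.25,0],
    [0.1667,-0.4667,0.25,0],
    [0.1783,-0.5,0.25,0],
    [0.1833,-0.515,0.25,0],
    [0.1833,-0.515,0.25,0]
  ]
}}

```text
time: 4.32
ee_pos: [0.5304, -0.0309, 0.272]
tcp_rot: [-179.9, -0.0, 123.6]
wrist_force: [0.2, -0.2, -2.2]
opening: 0.0264
grasp_force: 40.4
```

Emit:
{"name": "servo_tool", "arguments": {
  "moves": [
    [0,0,0,0],
    [0,0,-0.025,0],
    [0,0,-0.0667,0],
    [0,0,-0.1083,0],
    [0,0,-0.15,0],
    [0,0,-0.1833,0],
    [0,0,-0.2083,0],
    [0,0,-0.225,0],
    [0,0,-0.2333,0],
    [0,0,-0.2333,0],
    [0,0,-0.2333,0]
  ]
}}

```text
time: 5.23
ee_pos: [0.5303, -0.0288, 0.1341]
tcp_rot: [180.0, 0.0, 123.7]
wrist_force: [0.5, 0.6, -2.3]
opening: 0.0258
grasp_force: 40.3
```

```bash
python3 - <<'E'
from h import *
a=camera("scene");u,v=proj("scene",[.56,0,.06]).astype(int);print(u,v)
c=a[v-60:v+50,u-70:u+70];cv2.imwrite("pics/p1.png",cv2.resize(c[:,:,::-1],(760,597),interpolation=2))
E
```

```text
246 183
```

View pics/p1.png

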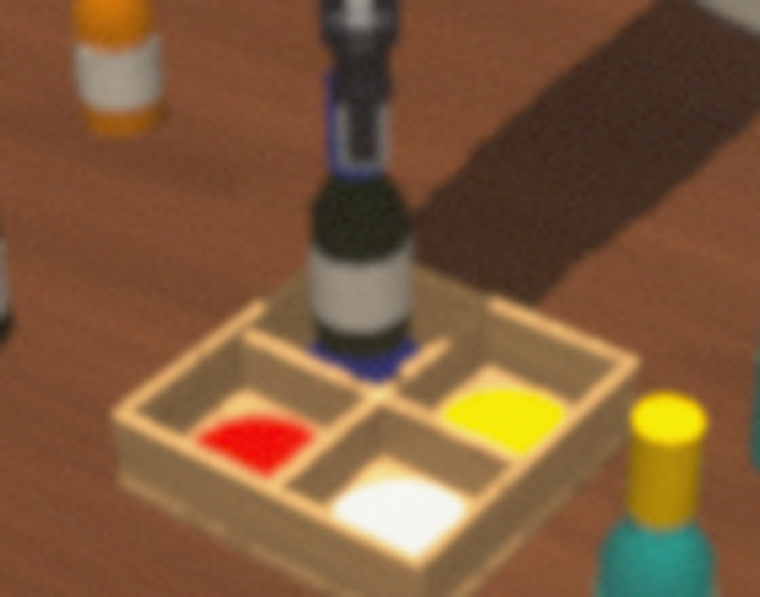

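The bottle (base at 360,345) hangs 20 mm above the blue disc and inside its cell. I'll set it down and release.

Converted, -1.95 cm / 60 = -0.0325, -1.9 cm / 60 = -0.0317.

Emit:
{"name": "servo_tool", "arguments": {
  "moves": [
    [0,0,-0.0083,0],
    [0,0,-0.0167,0],
    [0,0,-0.0233,0],
    [0,0,-0.0283,0],
    [0,0,-0.0317,0],
    [0,0,-0.0325,0],
    [0,0,-0.0325,0],
    [0,0,-0.0325,0]
  ]
}}

```text
time: 5.95
ee_pos: [0.5301, -0.0292, 0.1138]
tcp_rot: [180.0, -0.0, 123.7]
wrist_force: [0.1, -0.1, -2.6]
opening: 0.0261
grasp_force: 40.6
```

Emit:
{"name": "servo_tool", "arguments": {
  "moves": [
    [0,0,0,0],
    [0,0,0,0],
    [0,0,0,0],
    [0,0,0,0],
    [0,0,0,0],
    [0,0,0,0],
    [0,0,0.0167,0],
    [0,0,0.05,0],
    [0,0,0.1,0],
    [0,0,0.15,0],
    [0,0,0.2,0],
    [0,0,0.2,0],
    [0,0,0.2,0]
  ],
  "claw": 0
}}

```text
time: 7.03
ee_pos: [0.5309, -0.0293, 0.2363]
tcp_rot: [179.8, 0.1, 123.7]
wrist_force: [0.4, -0.8, -0.6]
opening: 0.0855
grasp_force: 0.0
```

Converted, -19.5 cm / 60 = -0.325, 7.2 cm / 60 = 0.12.

Emit:
{"name": "servo_tool", "arguments": {
  "moves": [
    [0.0167,-0.045,0,0],
    [0.0333,-0.09,0,0],
    [0.05,-0.135,0,0],
    [0.0667,-0.18,0,0],
    [0.0833,-0.225,0,0],
    [0.1,-0.27,0,0],
    [0.1133,-0.3083,0,0],
    [0.12,-0.325,0,0],
    [0.12,-0.325,0,0],
    [0.12,-0.325,0,0],
    [0.12,-0.325,-0.05,0],
    [0.12,-0.325,-0.1,0],
    [0.12,-0.325,-0.15,0],
    [0.12,-0.325,-0.1833,0],
    [0.12,-0.325,-0.2083,0],
    [0.12,-0.325,-0.2167,0],
    [0.12,-0.325,-0.2167,0],
    [0.12,-0.325,-0.2167,0]
  ]
}}

```text
time: 8.53
ee_pos: [0.6023, -0.2235, 0.1049]
tcp_rot: [180.0, 0.0, 123.7]
wrist_force: [-0.0, 0.1, 0.2]
opening: 0.0855
grasp_force: 0.0
```

Converted, 2 cm / 60 = 0.0333, 1 cm / 60 = 0.0167.

Emit:
{"name": "servo_tool", "arguments": {
  "moves": [
    [0,0,0,0],
    [0,0,0,0],
    [0,0,0,0],
    [0,0,0,0],
    [0,0,0,0],
    [0,0,0,0],
    [0,0,0,0],
    [0,0,0,0],
    [0,0,0.0083,0],
    [0,0,0.0167,0],
    [0,0,0.0333,0],
    [0,0,0.0333,0]
  ],
  "claw": 1
}}

```text
time: 9.53
ee_pos: [0.6027, -0.2244, 0.126]
tcp_rot: [179.9, 0.1, 123.7]
wrist_force: [0.8, 0.6, -1.9]
opening: 0.0262
grasp_force: 39.5
```

```bash
python3 - <<'E'
from h import *
a=camera("scene");cv2.imwrite("pics/g2.png",cv2.resize(a[80:260,90:350,::-1],(800,554),interpolation=2));print(get_obs()["q"])
E
```

```text
[-2.04234096e+01  1.69292008e+01  1.21303483e+01  8.50949048e+01
  1.16095276e-03  3.58852807e+01]
```

View pics/g2.png

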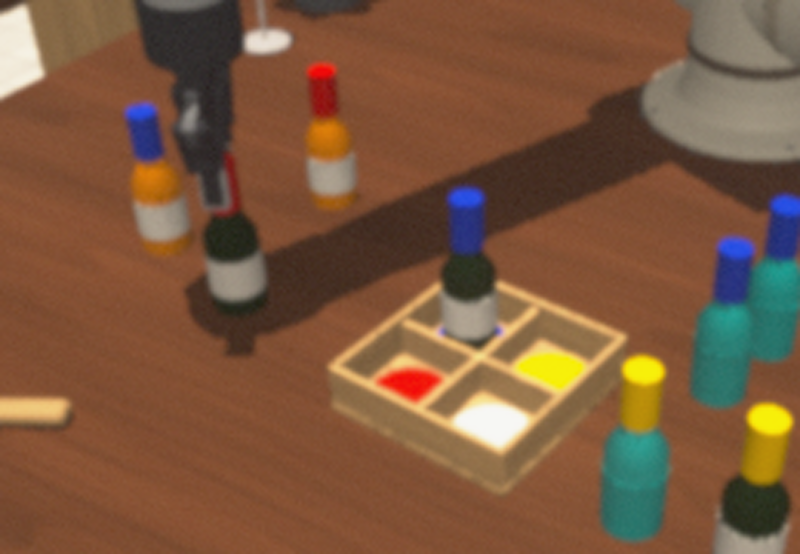

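Blue stands upright on its disc (470,330) and red is gripped (235,260). Next I carry red to the red disc.

Converted, 18.8 cm / 60 = 0.3133, 0.95 cm / 60 = 0.0158.

Emit:
{"name": "servo_tool", "arguments": {
  "moves": [
    [0,0,0.0417,0],
    [0,0,0.0833,0],
    [0,0,0.1167,0],
    [0,0,0.1333,0],
    [0.0017,0.0417,0.1333,0],
    [0.005,0.0833,0.1333,0],
    [0.0067,0.125,0.1333,0],
    [0.0083,0.1667,0.1333,0],
    [0.01,0.2083,0.1333,0],
    [0.0133,0.25,0.1333,0],
    [0.015,0.2883,0.1333,0],
    [0.0158,0.3133,0.1333,0],
    [0.0158,0.3133,0.1333,0],
    [0.0158,0.3133,0.1333,0],
    [0.0158,0.3133,0.1,0],
    [0.0158,0.3133,0.0667,0],
    [0.0158,0.3133,0.0333,0],
    [0.0158,0.3133,0.0167,0],
    [0.0158,0.3133,0.0167,0],
    [0.0158,0.3133,0.0167,0]
  ]
}}

```text
time: 11.25
ee_pos: [0.6114, -0.0369, 0.1338]
tcp_rot: [-180.0, -0.0, 123.6]
wrist_force: [0.8, -0.0, -1.9]
opening: 0.0257
grasp_force: 40.0
```

Converted, -1.95 cm / 60 = -0.0325, -1.9 cm / 60 = -0.0317.

Emit:
{"name": "servo_tool", "arguments": {
  "moves": [
    [0,0,-0.0083,0],
    [0,0,-0.0167,0],
    [0,0,-0.0233,0],
    [0,0,-0.0283,0],
    [0,0,-0.0317,0],
    [0,0,-0.0325,0],
    [0,0,-0.0325,0],
    [0,0,-0.0325,0]
  ]
}}

```text
time: 11.92
ee_pos: [0.6117, -0.0362, 0.1144]
tcp_rot: [180.0, 0.0, 123.7]
wrist_force: [0.1, -0.3, -2.9]
opening: 0.0259
grasp_force: 40.4
```

Converted, 12 cm / 60 = 0.2, 9 cm / 60 = 0.15.

Emit:
{"name": "servo_tool", "arguments": {
  "moves": [
    [0,0,0,0],
    [0,0,0,0],
    [0,0,0,0],
    [0,0,0,0],
    [0,0,0,0],
    [0,0,0,0],
    [0,0,0.0167,0],
    [0,0,0.05,0],
    [0,0,0.1,0],
    [0,0,0.15,0],
    [0,0,0.2,0],
    [0,0,0.2,0],
    [0,0,0.2,0]
  ],
  "claw": 0
}}

```text
time: 13.0
ee_pos: [0.6124, -0.0363, 0.2371]
tcp_rot: [179.8, 0.1, 123.7]
wrist_force: [-0.7, 0.4, -0.5]
opening: 0.0853
grasp_force: 0.0
```

Converted, 30.5 cm / 60 = 0.5083, 3.15 cm / 60 = 0.0525.

Emit:
{"name": "servo_tool", "arguments": {
  "moves": [
    [0.005,0.05,0,0],
    [0.01,0.1,0,0],
    [0.015,0.15,0,0],
    [0.02,0.2,0,0],
    [0.025,0.25,0,0],
    [0.03,0.3,0,0],
    [0.0367,0.35,0,0],
    [0.0417,0.4,0,0],
    [0.0467,0.45,0,0],
    [0.0517,0.4917,0,0],
    [0.0525,0.5083,0,0],
    [0.0525,0.5083,0,0],
    [0.0525,0.5083,0,0],
    [0.0525,0.5083,-0.05,0],
    [0.0525,0.5083,-0.1,0],
    [0.0525,0.5083,-0.15,0],
    [0.0525,0.5083,-0.1917,0],
    [0.0525,0.5083,-0.2167,0],
    [0.0525,0.5083,-0.2167,0],
    [0.0525,0.5083,-0.2167,0]
  ]
}}

```text
time: 14.67
ee_pos: [0.6428, 0.267, 0.1042]
tcp_rot: [-179.9, -0.0, 123.6]
wrist_force: [-0.2, 0.4, 1.0]
opening: 0.0855
grasp_force: 0.0
```

Converted, 2 cm / 60 = 0.0333, 1 cm / 60 = 0.0167.

Emit:
{"name": "servo_tool", "arguments": {
  "moves": [
    [0,0,0,0],
    [0,0,0,0],
    [0,0,0,0],
    [0,0,0,0],
    [0,0,0,0],
    [0,0,0,0],
    [0,0,0,0],
    [0,0,0,0],
    [0,0,0.0083,0],
    [0,0,0.0167,0],
    [0,0,0.0333,0],
    [0,0,0.0333,0]
  ],
  "claw": 1
}}

```text
time: 15.67
ee_pos: [0.6439, 0.2691, 0.1267]
tcp_rot: [179.8, 0.0, 123.7]
wrist_force: [0.2, -0.9, -1.3]
opening: 0.0262
grasp_force: 39.7
```

```bash
python3 - <<'E'
from h import *
a=camera("scene");cv2.imwrite("pics/g3.png",cv2.resize(a[100:300,170:450,::-1],(800,571),interpolation=2));print(get_obs()["q"])
E
```

```text
[2.26841959e+01 2.49043251e+01 2.24879987e+01 8.74429300e+01
 1.91446536e-03 7.89879599e+01]
```

View pics/g3.png

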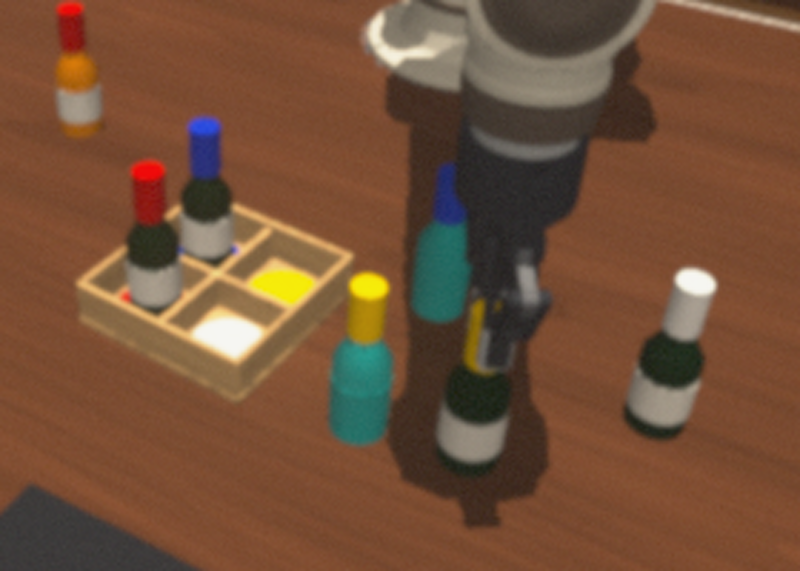

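Red and blue stand upright in the crate, and the yellow bottle is gripped upright at (475,420). Next I carry it to the yellow disc.

Converted, -21.65 cm / 60 = -0.3608, -10.55 cm / 60 = -0.1758.

Emit:
{"name": "servo_tool", "arguments": {
  "moves": [
    [0,0,0.0417,0],
    [0,0,0.0833,0],
    [0,0,0.125,0],
    [0,0,0.1667,0],
    [0,0,0.2083,0],
    [0,0,0.2383,0],
    [0,0,0.25,0],
    [0,0,0.25,0],
    [-0.02,-0.04,0.25,0],
    [-0.04,-0.0817,0.25,0],
    [-0.0617,-0.125,0.25,0],
    [-0.0833,-0.17,0.25,0],
    [-0.1033,-0.2133,0.25,0],
    [-0.125,-0.2567,0.25,0],
    [-0.1467,-0.3,0.25,0],
    [-0.1667,-0.3417,0.25,0],
    [-0.1758,-0.3608,0.25,0],
    [-0.1758,-0.3608,0.25,0],
    [-0.1758,-0.3608,0.25,0]
  ]
}}

```text
time: 17.3
ee_pos: [0.5376, 0.0521, 0.2739]
tcp_rot: [180.0, -0.0, 123.6]
wrist_force: [-0.3, 0.2, -2.7]
opening: 0.0259
grasp_force: 41.2
```

Converted, -14 cm / 60 = -0.2333, -13.5 cm / 60 = -0.225.

Emit:
{"name": "servo_tool", "arguments": {
  "moves": [
    [0,0,0,0],
    [0,0,-0.025,0],
    [0,0,-0.0667,0],
    [0,0,-0.1083,0],
    [0,0,-0.15,0],
    [0,0,-0.1833,0],
    [0,0,-0.2083,0],
    [0,0,-0.225,0],
    [0,0,-0.2333,0],
    [0,0,-0.2333,0],
    [0,0,-0.2333,0]
  ]
}}

```text
time: 18.22
ee_pos: [0.538, 0.0527, 0.1348]
tcp_rot: [180.0, 0.0, 123.7]
wrist_force: [0.0, 0.6, -1.2]
opening: 0.0263
grasp_force: 41.0
```

Converted, -1.95 cm / 60 = -0.0325, -1.9 cm / 60 = -0.0317.

Emit:
{"name": "servo_tool", "arguments": {
  "moves": [
    [0,0,-0.0083,0],
    [0,0,-0.0167,0],
    [0,0,-0.0233,0],
    [0,0,-0.0283,0],
    [0,0,-0.0317,0],
    [0,0,-0.0325,0],
    [0,0,-0.0325,0],
    [0,0,-0.0325,0]
  ]
}}

```text
time: 18.88
ee_pos: [0.5376, 0.0522, 0.115]
tcp_rot: [180.0, 0.0, 123.7]
wrist_force: [-0.9, -0.2, 0.1]
opening: 0.026
grasp_force: 41.5
```

Emit:
{"name": "servo_tool", "arguments": {
  "moves": [
    [0,0,0,0],
    [0,0,0,0],
    [0,0,0,0],
    [0,0,0,0],
    [0,0,0,0],
    [0,0,0,0],
    [0,0,0.0167,0],
    [0,0,0.05,0],
    [0,0,0.1,0],
    [0,0,0.15,0],
    [0,0,0.2,0],
    [0,0,0.2,0],
    [0,0,0.2,0]
  ],
  "claw": 0
}}

```text
time: 19.97
ee_pos: [0.5385, 0.0524, 0.2373]
tcp_rot: [179.8, 0.1, 123.7]
wrist_force: [-0.4, -0.4, -0.7]
opening: 0.0854
grasp_force: 0.0
```

Converted, 32.5 cm / 60 = 0.5417, -2.3 cm / 60 = -0.0383.

Emit:
{"name": "servo_tool", "arguments": {
  "moves": [
    [-0.0033,0.05,0,0],
    [-0.0067,0.1,0,0],
    [-0.01,0.15,0,0],
    [-0.0133,0.2,0,0],
    [-0.0167,0.25,0,0],
    [-0.0217,0.3,0,0],
    [-0.025,0.35,0,0],
    [-0.0283,0.4,0,0],
    [-0.0317,0.45,0,0],
    [-0.035,0.5,0,0],
    [-0.0383,0.5333,0,0],
    [-0.0383,0.5417,0,0],
    [-0.0383,0.5417,0,0],
    [-0.0383,0.5417,-0.05,0],
    [-0.0383,0.5417,-0.1,0],
    [-0.0383,0.5417,-0.15,0],
    [-0.0383,0.5417,-0.1917,0],
    [-0.0383,0.5417,-0.2167,0],
    [-0.0383,0.5417,-0.2167,0],
    [-0.0383,0.5417,-0.2167,0]
  ]
}}

```text
time: 21.63
ee_pos: [0.5145, 0.3759, 0.1045]
tcp_rot: [-179.9, 0.0, 123.6]
wrist_force: [0.4, -0.1, 0.8]
opening: 0.0854
grasp_force: 0.0
```

Converted, 2 cm / 60 = 0.0333, 1 cm / 60 = 0.0167.

Emit:
{"name": "servo_tool", "arguments": {
  "moves": [
    [0,0,0,0],
    [0,0,0,0],
    [0,0,0,0],
    [0,0,0,0],
    [0,0,0,0],
    [0,0,0,0],
    [0,0,0,0],
    [0,0,0,0],
    [0,0,0.0083,0],
    [0,0,0.0167,0],
    [0,0,0.0333,0],
    [0,0,0.0333,0]
  ],
  "claw": 1
}}

```text
time: 22.63
ee_pos: [0.5153, 0.3778, 0.1273]
tcp_rot: [179.8, -0.0, 123.7]
wrist_force: [-0.0, 0.7, -0.9]
opening: 0.0259
grasp_force: 39.6
```

```bash
python3 - <<'E'
from h import *
a=camera("scene");cv2.imwrite("pics/g4.png",cv2.resize(a[100:300,170:450,::-1],(800,571),interpolation=2))
E
```

```text
(no output)
```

View pics/g4.png

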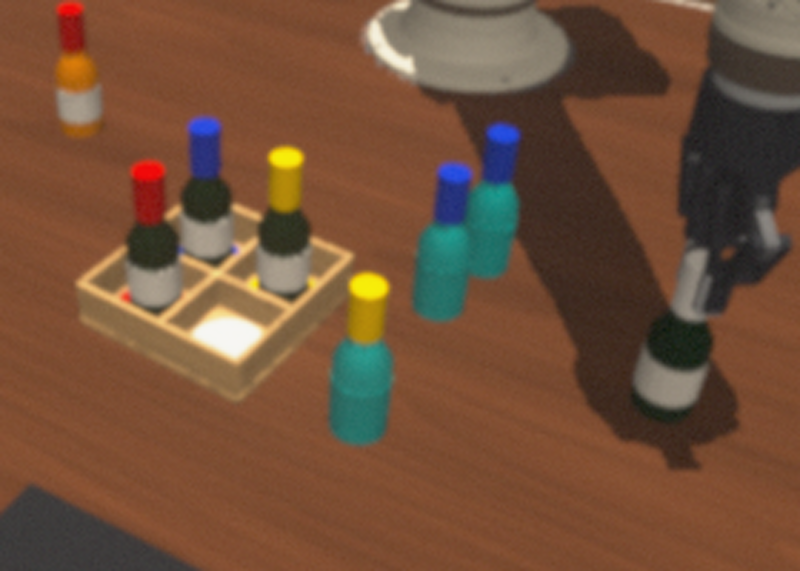

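Three bottles stand upright in the crate and white is gripped upright at (670,370). Next I carry it to the white disc.

Converted, -33.1 cm / 60 = -0.5517, 10.4 cm / 60 = 0.1733.

Emit:
{"name": "servo_tool", "arguments": {
  "moves": [
    [0,0,0.0417,0],
    [0,0,0.0833,0],
    [0,0,0.125,0],
    [0,0,0.1667,0],
    [0,0,0.2083,0],
    [0,0,0.2383,0],
    [0,0,0.25,0],
    [0.015,-0.0483,0.25,0],
    [0.0317,-0.1,0.25,0],
    [0.0483,-0.1517,0.25,0],
    [0.0633,-0.2033,0.25,0],
    [0.08,-0.255,0.25,0],
    [0.0967,-0.3067,0.25,0],
    [0.1133,-0.3583,0.25,0],
    [0.1283,-0.41,0.25,0],
    [0.145,-0.4617,0.25,0],
    [0.16,-0.5083,0.25,0],
    [0.17,-0.5417,0.25,0],
    [0.1733,-0.5517,0.25,0],
    [0.1733,-0.5517,0.25,0]
  ]
}}

```text
time: 24.35
ee_pos: [0.6189, 0.0448, 0.2736]
tcp_rot: [-179.9, -0.0, 123.6]
wrist_force: [0.8, 0.0, -1.7]
opening: 0.0261
grasp_force: 39.9
```

Converted, -14 cm / 60 = -0.2333, -13.5 cm / 60 = -0.225.

Emit:
{"name": "servo_tool", "arguments": {
  "moves": [
    [0,0,0,0],
    [0,0,-0.025,0],
    [0,0,-0.0667,0],
    [0,0,-0.1083,0],
    [0,0,-0.15,0],
    [0,0,-0.1833,0],
    [0,0,-0.2083,0],
    [0,0,-0.225,0],
    [0,0,-0.2333,0],
    [0,0,-0.2333,0],
    [0,0,-0.2333,0]
  ]
}}

```text
time: 25.27
ee_pos: [0.6188, 0.0468, 0.1356]
tcp_rot: [180.0, 0.0, 123.7]
wrist_force: [0.8, -0.5, -0.9]
opening: 0.0265
grasp_force: 39.9
```

Converted, -1.95 cm / 60 = -0.0325, -1.9 cm / 60 = -0.0317.

Emit:
{"name": "servo_tool", "arguments": {
  "moves": [
    [0,0,-0.0083,0],
    [0,0,-0.0167,0],
    [0,0,-0.0233,0],
    [0,0,-0.0283,0],
    [0,0,-0.0317,0],
    [0,0,-0.0325,0],
    [0,0,-0.0325,0],
    [0,0,-0.0325,0]
  ]
}}

```text
time: 25.93
ee_pos: [0.6186, 0.0462, 0.1155]
tcp_rot: [180.0, 0.0, 123.7]
wrist_force: [-1.2, -0.2, 0.9]
opening: 0.0262
grasp_force: 40.4
```

Converted, 24 cm / 60 = 0.4, 20 cm / 60 = 0.3333.

Emit:
{"name": "servo_tool", "arguments": {
  "moves": [
    [0,0,0,0],
    [0,0,0,0],
    [0,0,0,0],
    [0,0,0,0],
    [0,0,0,0],
    [0,0,0,0],
    [0,0,0.0167,0],
    [0,0,0.05,0],
    [0,0,0.1,0],
    [0,0,0.15,0],
    [0,0,0.2,0],
    [0,0,0.2,0],
    [0,0.0667,0.2,0],
    [0,0.1333,0.2,0],
    [0,0.2,0.2,0],
    [0,0.2667,0.2,0],
    [0,0.3333,0.2,0],
    [0,0.4,0.2,0],
    [0,0.4,0.2,0],
    [0,0.4,0.2,0]
  ],
  "claw": 0
}}

```text
time: 27.6
ee_pos: [0.6181, 0.2886, 0.2349]
tcp_rot: [-180.0, -0.0, 123.9]
wrist_force: [-0.4, -1.2, 0.1]
opening: 0.0854
grasp_force: 0.0
```

```bash
python3 - <<'E'
from m import *
a=snap("scene","scene9.png");T=snap("top","top9.png")
D={'w':(.6188,.0454),'r':(.6116,-.0362),'y':(.5374,.0521),'b':(.53,-.0294)}
for c,d in D.items():
  t=(proj("top",[*d,.132])+.5)/.64-.5; s=(proj("scene",[*d,.127])+.5)/.64-.5
  p,n=blob(T,c,*t);q,m=blob(a,c,*s);print(c,n,m,tri(p,q).round(4),(ray("top",*p,.132)[:2]-d).round(4))
for c,t in[('r',(568,376)),('b',(620,285))]:
  p,n=blob(T,c,*t);print(ray("top",*p,.122).round(4))
E
```

```text
w 101 360 [0.6236 0.0414 0.1279] [ 0.0021 -0.0015]
r 99 229 [ 0.6119 -0.0333  0.1299] [-0.0001  0.0027]
y -1 -1 [0.5382 0.0524 0.1276] [ 0. -0.]
b 93 -1 [ 0.5306 -0.0304  0.1271] [ 0.0003 -0.0018]
[ 0.3961 -0.2843  0.122 ]
[ 0.5448 -0.3714  0.122 ]
```

View pics/top9.png

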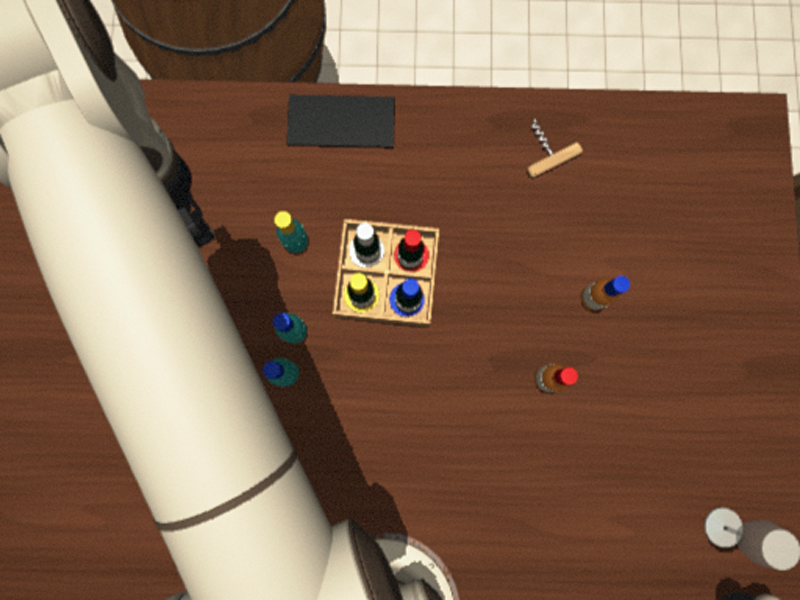

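View pics/scene9.png

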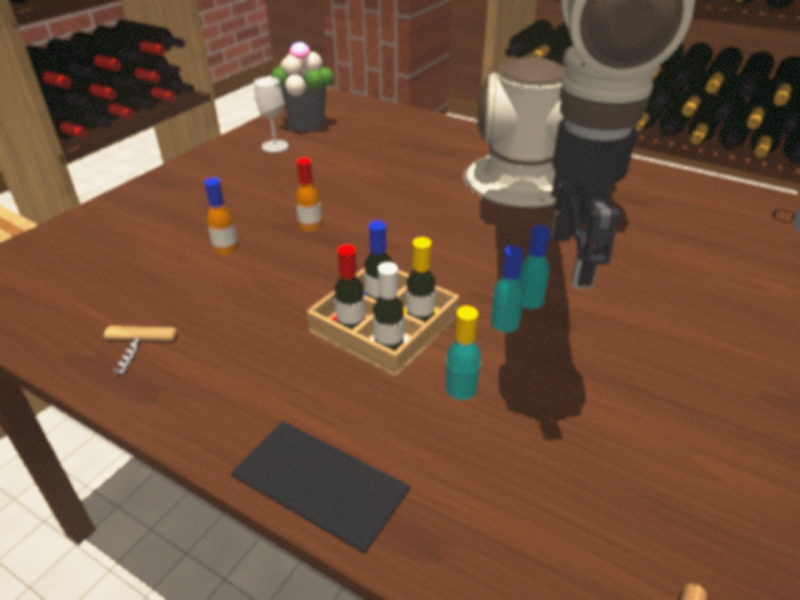

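All four bottles stand upright and centred on their discs: in the top view white (366,245), red (411,250), yellow (361,292) and blue (407,297). The ambers haven't moved, and the arm is clear of everything.

```bash
python3 -c "
from workcell import *
print(job_done())"
```

```text
the job is handed in; nothing more can be done
None
```

All four green bottles stand upright on the discs matching their capsules, within about 3 mm of centre by the final camera check; the amber and turquoise bottles were left where they stood, and the job was handed in at about 28 s (no verdict was returned).

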